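# Set the hinged printing screen up on its kick leg with the lift lever

## Task

The heavy printing screen lies shut on its board, held down by the button at its front edge. Turn the button right off the frame (about a quarter turn), press the long end of the lift lever down until the kick leg on the screen's left side swings under and stands up, then ease the lever back up so that the screen settles gently, without dropping, and stays raised on its leg. It is all pushing with the fingertips, nothing needs gripping: leave the lever in its cradle, do not touch the screen or its leg, and leave the loose things lying around the board where they are.

Things in the scene. Friction and masses are not known exactly. Their poses are not given: they have to be found in the camera images.
- print_board: grey printing board fixed on the bench, 350 x 375 x 18 mm. Origin: bench level, on the screen's centre line, 200 mm behind the front edge; x from front edge (robot side) back to the hinges, y left, z up; the board spans x -200..150, y -210..165 mm. Shut frame: x -137..105, y -126..126 mm, top at z = 44 (clamp knobs at the back to 75). Lever cradle at x -55, y -160 mm.
- screen: the hinged screen (aluminium frame 242 x 252 x 25 mm with mesh, about 1.6 kg), hinged at the back on a line along y, 141 mm behind its origin. Origin: middle of the frame, 34 mm above the bench when shut; axes as the board's when shut; its z axis tilts as the front rises, 0.33 rad on the leg. It cannot rise while the button is over its front bar, and falls if neither lever nor leg holds it.
- screen_front (a point): top middle of the frame's front bar: 44 mm above the bench when shut, about 125 on the leg, up to 170 with the lever fully down.
- kick_leg (a joint): swing of the sprung aluminium leg (80 mm, rubber foot) outside the screen's left bar: about 0 folded back with its foot on the board. It swings by itself as the screen rises and snaps to its stop at 1.265 rad, just past upright, when the screen passes about 0.34 rad (lever pad pressed down about 90 mm). The screen, then let down, stands on it.
- leg_foot (a point): centre of the leg's rubber foot, radius 7 mm; 25 mm above the bench when it stands on the board.
- hold_button (a joint): turn-button over the front bar: steel strip 77 x 15 mm, 48 to 54 mm above the bench. 0 = tongue pointing back over the bar (starts at 0 to 0.4 rad); turns clockwise seen from above, only that way, to a stop at 1.57 rad, lying along the board's front edge. The frame is free from about 1.2 rad. Light friction (about 1 N at the thumb post); stays where left.
- button_pivot (a point): centre of the button's upright pivot, at x -161, y +50 mm of the board.
- button_thumb (a point): middle of the button's upright thumb post, 67 mm above the bench; post 10 mm thick with 14 mm head, from 54 to 85 mm above the bench, 28 mm from the pivot opposite the tongue: at the front while the button holds. Push it to the left (board +y) and on round the pivot until it stands left of the pivot.
- lever: steel lift lever, cranked bar 22 mm wide, 0.25 kg, loose, along the screen's right side. Origin: centre of its pivot pin, lying in open-topped cradle slots 64 mm above the bench. -x to the long end (robot side), +x to the short end, whose roller, 70 mm behind the pin, is under a lug on the frame; z up, axes as the board's at the start. Turns about y. Pressing takes 6 to 9 N.
- lever_pad (a point): middle of the top face of the rubber press pad (34 x 30 mm) on the lever's long end: at the start 167 mm in front of the pin, 164 mm above the bench, sloping 18 degrees up towards the robot. It moves on an arc of 194 mm radius about the pin: pressed 90 mm down it has come about 27 mm nearer the robot. It stops after about 140 mm.
- ink_cup: white plastic mixing cup, 64 mm wide, 65 mm high, standing right of the board. Origin under its centre. Bystander.
- masking_tape: roll of masking tape lying flat, 102 mm across, 24 mm high, in front of the board. Origin under its centre. Bystander.
- hex_key: hex key, 126 x 67 x 9 mm, in front of the board. Origin under its centre. Bystander.
- spacer_brass: stepped brass bush, 26 mm wide, 24 mm high, standing on the front of the board between button and lever. Origin under its centre. Bystander.
- handle_shell: black moulded handle shell, 88 x 49 x 25 mm, at the right front of the bench. Origin under its centre. Bystander.

How it is judged (in metres and radians):
On the way, in this order (a step that is already met when the one before it is completed fails the run):
1. the hold-down button is turned off the frame (value of joint hold_button above 1.2 rad), for 0.2 s.
2. with the lever pressed, the screen is raised and the kick leg has swung under it (value of joint kick_leg above 1.2 rad and angle between screen's own z axis and vertical above 0.3 rad), for 0.1 s.
At the end, for the whole second after the job is handed in: The screen stands still at a tilt of 0.29 to 0.37 rad on its kick leg (leg at its stop, over 1.15 rad, its foot on the board), the hold-down button is off the frame (over 1.15 rad), and the lever lies at rest with its pin in the cradle (within 8 mm in height, 10 mm along the board) (value of joint each of hold_button, kick_leg above 1.15 rad and angle between screen's own z axis and vertical between 0.29 and 0.37 rad and z of leg_foot in the frame of print_board below 0.03 m and angular speed of screen below 0.05 rad/s and z of lever in the frame of print_board between 0.056 and 0.072 m and x of lever in the frame of print_board between -0.065 and -0.045 m and linear speed of lever below 0.03 m/s); the robot touches nothing.
It fails at once if the screen or its kick leg is touched by the robot (contact force between any of the fingers, the arm and screen above 1 N).
It fails at once if the screen drops or is jerked up (its middle moves faster than 0.2 m/s) (linear speed of screen above 0.2 m/s).
It fails at once if the lever is lifted out of its cradle (pin raised by more than 12 mm) (z of lever in the frame of print_board above 0.076 m).
It fails at once if one of the things lying around is moved by more than 20 mm (distance of any of ink_cup, masking_tape, hex_key, spacer_brass, handle_shell from where it was at the start of the episode above 0.02 m).
It also fails if it takes over 54 s, if anything falls off the work surface, if the arm or the gripper's body presses on something with over 40 N, if the wrist force passes 120 N, or if a joint passes its speed limit or range.

## Robot

A 6-joint arm with a two-finger parallel gripper is mounted at the origin on a cart in front of the work surface, level with it; the furniture and walls round the work are solid. World frame = base frame: x ahead of the robot, y to its left, z up, the work surface at z = 0. Lengths are in mm, angles in rad, forces in N, time in s.
With the tool pointing down it reaches from about 250 to 775 mm from the base axis. Payload 4 kg.
Tool frame: the origin (TCP) lies where the fingers leave the gripper's body, on its centre line; the fingertips stand 97 mm ahead of it and the grasp point (between the pads) lies 78 mm ahead of it (r.tip_extent is the distance from the TCP to the fingertips, in mm); z points along the fingers, y is the line along which they close (so a half turn about z gives the same grasp; the last joint's range is limited). The gripper opens to 94 mm and grips with 3 to 60 N. Pads are 16 mm wide; open, the fingers measure 119 mm over their backs; the gripper's body (75 mm by 177 mm) begins 78 mm behind the grasp point.
Start: joints at [-1.341, 0.087, 1.371, -0, 1.684, -0.103], TCP at [179.676, -519.834, 302.706] pointing down, gripper open.
Joint ranges: [-3.1, 3.1], [-0.76, 2.03], [0.27, 2.55], [-1.08, 4.22], [0.17, 2.65], [-2.57, 2.57]. Speed limits (rad/s): [2.79, 2.79, 3.14, 3.14, 3.14, 3.14].

## Interface

Orientations are given as a unit quaternion [w, x, y, z].
In Python, from rig import r gives the robot as it stands. Calls block until the motion is done:
- r.move_pose(position, orientation): joint-space move of the TCP to a pose.
- r.move_l(position, frame=None, rate=150, stop_force=None): straight line of the TCP; frame=None keeps the orientation; rate is the mean speed in mm/s. With stop_force (N) it stops when the force on the tool has changed by that much, and returns True; else False.
- r.move_joints(angles): joint-space move.
- r.grip(opening, f_grip=None): finger opening in mm; f_grip is the grip in N (None keeps the last); returns when the fingers have stopped.
- r.hold(seconds).
- r.inverse_kinematics(position, orientation): joint angles nearest the present ones, or None.
- r.get_obs(): the state.
- r.capture(name): name is "side" or "top"; returns a dict with "pixels" (400x640x3 uint8, red, green, blue), "intrinsics" (3x3 intrinsics, pixels), "view" (4x4, takes a point from world to camera coordinates). Camera axes: x right, y up, looking along -z (the intrinsics and any distortion apply to the point x, -y, -z); pixel columns grow to the right and rows downward; lengths in mm; the calibration is good to about 2 mm. A picture is of the moment at which its call begins. There is no depth.
A pose or a line that the arm cannot do raises r.Unreachable and nothing moves.
- r.sign_off(): hands the job in; it is judged then, once.
Trained networks look in the newest picture that a camera, given by its name, has taken for a name from the list of things; names that differ only in an ending like _2 or _b are one class to them, and where a whole thing is asked for, a point or a joint stands for the part that bears it (a point fixed in the world has none). Each returns a list of dicts, best first, with "p" (0 to 1); they miss things now and then, are a little off and sometimes report something else, mostly with a low value. They report only what shows in the picture. A call takes as long as a camera call.
- r.search_frame(label, camera): "rect" ([centre column, centre row, width, height] in pixels, round what is visible of it).
- r.outline_of(label, camera): "region" (400x640 bool, what is visible of it) and "rect" ([centre column, centre row, width, height] in pixels, round what is visible of it).
- r.mark_of(label, camera): "xy" ([column, row] in pixels: a listed point, or the origin of a listed thing).
The state is a dict: "time": time; "joint_positions": joint angles; "qd": joint speeds; "effort": joint torques, N m; "tool_pos": TCP position; "ee_rot": TCP orientation; "ft_force": force on the tool from outside, world axes, zero at the start; "ft_torque": the same for the moment, N m; "width": finger opening in mm; "gripper_force": force on a finger pad.
Only numpy, scipy, OpenCV 4.12 (cv2) and the standard library are available. Lean on these libraries where they do the work, as an engineer would, in place of code of your own. Each camera call takes 0.05 s, during which the arm holds its last target. There are 200 camera calls.

## Working session

There is one attempt and no reset: what is moved stays moved. The work goes in short steps, each a Python script; the robot and the scene stay as the last script left them, time stands still between calls to the robot, and variables do not carry over. Pictures are saved under pics/ and viewed, at most 10 in all, crops included, and the job is handed in when it is done.

```bash
ls; mkdir -p pics
cat > h.py <<'E'
from rig import r
import numpy as np, cv2
def cap(n):
    c=r.capture(n); return c
def ray(c,uv):
    K=np.array(c["intrinsics"]);V=np.array(c["view"])
    d=np.linalg.inv(K)@np.array([uv[0],uv[1],1.]); d=np.array([d[0],-d[1],-d[2]])
    R=V[:3,:3];o=-R.T@V[:3,3]; return o,R.T@d
def onz(c,uv,z):
    o,d=ray(c,uv); return o+d*(z-o[2])/d[2]
def tri(c1,u1,c2,u2):
    o1,d1=ray(c1,u1);o2,d2=ray(c2,u2);d1/=np.linalg.norm(d1);d2/=np.linalg.norm(d2)
    A=np.c_[d1,-d2];s=np.linalg.lstsq(A,o2-o1,rcond=None)[0]
    p,q=o1+s[0]*d1,o2+s[1]*d2; return (p+q)/2,np.linalg.norm(p-q)
def proj(c,p):
    V=np.array(c["view"]);q=V[:3,:3]@np.array(p,float)+V[:3,3]
    k=np.array(c["intrinsics"])@np.array([q[0],-q[1],-q[2]]);return k[:2]/k[2]
E
cat > a.py <<'E'
from h import *
np.set_printoptions(precision=1,suppress=True)
C={n:cap(n) for n in("top","side")}
for n in C: cv2.imwrite(f"pics/{n}0.png",C[n]["pixels"][:,:,::-1]); print(n,"cam at",ray(C[n],(320,200)))
Z=dict(print_board=0,screen=34,screen_front=44,leg_foot=25,button_pivot=54,button_thumb=67,lever=64,lever_pad=164,ink_cup=0,masking_tape=0,hex_key=0,spacer_brass=18,handle_shell=0)
for k,z in Z.items():
    m={}
    for n in C:
        l=r.mark_of(k,n)
        if l: m[n]=l[0]; print(k,n,np.array(l[0]["xy"]),round(l[0]["p"],2),onz(C[n],l[0]["xy"],z))
    if len(m)==2: print("   tri",*tri(C["top"],m["top"]["xy"],C["side"],m["side"]["xy"]))
print(r.get_obs()["time"],r.get_obs()["ee_rot"])
E
python3 a.py
```

```text
pics
top cam at (array([ 392. ,   28.9, 1059.3]), array([ 0.2, -0. , -1. ]))
side cam at (array([ 476.9, -933.9,  720.7]), array([ 0.1,  0.8, -0.5]))
print_board top [288.5 163.8] 0.83 [673.3 108.9   0. ]
print_board side [358.4 210. ] 0.89 [673. 113.   0.]
   tri [672.3 108.7   3. ] 0.24841443968030816
screen top [287.1 166.7] 0.88 [655.7 110.3  34. ]
screen side [354.5 202.9] 0.72 [657.2 104.1  34. ]
   tri [657.6 110.6  29.5] 1.4992340704308906
screen_front top [281.2 205.2] 0.69 [542.6 124.8  44. ]
leg_foot top [240.2 161.3] 0.51 [674.6 247.1  25. ]
button_pivot top [261.1 211.2] 0.57 [524.7 179.   54. ]
button_pivot side [311.5 185.2] 0.95 [523.9 188.1  54. ]
   tri [523.7 178.1  60. ] 0.41962955838188454
button_thumb top [254.5 221.2] 0.57 [495.8 194.3  67. ]
button_thumb side [309.2 265.6] 0.65 [ 500.1 -216.3   67. ]
   tri [ 528.5  265.8 -369.8] 25.845849629141924
lever top [343.  183.7] 0.92 [599.1 -47.   64. ]
lever side [346.4 222.3] 0.93 [612.6 -39.5  64. ]
   tri [605.  -46.8  68. ] 13.296596698402096
lever_pad top [341.4 239.2] 0.62 [441.1 -33.3 164. ]
lever_pad side [2
[... 192 characters left out ...]
  tri [ 503.8 -143.     2.1] 8.57419493071346
masking_tape top [251.5 249.6] 0.63 [421.7 211.9   0. ]
masking_tape side [282.1 197. ] 0.88 [423.8 205.3   0. ]
   tri [422.6 212.8  -4.8] 1.5809449983889785
hex_key top [296.7 249.7] 0.65 [420.9  83.2   0. ]
hex_key side [352.6 203.9] 0.72 [659.  149.8   0. ]
   tri [530.3  62.6  67.3] 225.01843197732168
spacer_brass top [312.1 223.2] 0.65 [494.6  39.   18. ]
spacer_brass side [305.7 218.1] 0.65 [499.7  51.7  18. ]
   tri [496.6  39.1  26.6] 5.698542847379064
handle_shell top [398.  255.3] 0.93 [ 403.9 -205.     0. ]
handle_shell side [268.5 284.8] 0.57 [ 396.9 -207.9    0. ]
   tri [ 400.3 -205.7   -1.9] 7.204296817834385
1.4 [0.  1.  0.2 0. ]
```

```bash
python3 - <<'E'
import cv2,numpy as np
a=cv2.imread("pics/top0.png")[110:310,180:440];b=cv2.imread("pics/side0.png")[120:320,220:480]
a=cv2.resize(a,None,fx=3,fy=3,interpolation=2);b=cv2.resize(b,None,fx=3,fy=3,interpolation=2)
cv2.imwrite("pics/t1.png",a);cv2.imwrite("pics/s1.png",b)
E
python3 - <<'E'
import numpy as np
# board-frame pts vs world xy
L=np.array([[0,0],[4*0-0,0],[-137,0],[-161,50],[-55,-160],[-222,-160]],float)
W=np.array([[673,108.9],[656.5,110],[542.6,124.8],[524,178.5],[602,-47],[443,-33.2]])
L[1]=[-16,0]
l=L-L.mean(0);w=W-W.mean(0)
th=np.arctan2((l[:,0]*w[:,1]-l[:,1]*w[:,0]).sum(),(l*w).sum());R=np.array([[np.cos(th),-np.sin(th)],[np.sin(th),np.cos(th)]])
t=W.mean(0)-R@L.mean(0);print(th,t,(W-(L@R.T+t)).round(1))
E
```

```text
-0.09916927478843372 [675.98801847 108.69340018] [[-3.   0.2]
 [-3.6 -0.3]
 [ 2.9  2.5]
 [ 3.3  4.1]
 [-3.4 -1.9]
 [ 3.8 -4.7]]
```

View pics/t1.png

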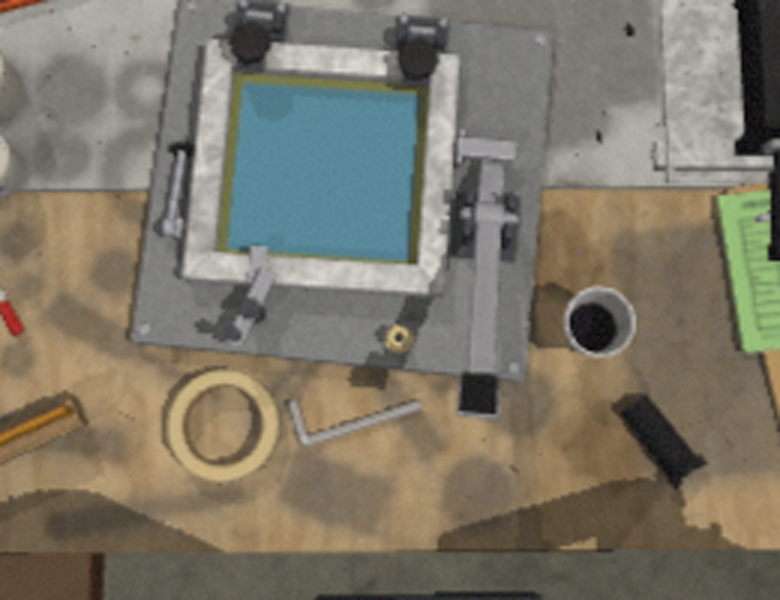

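View pics/s1.png

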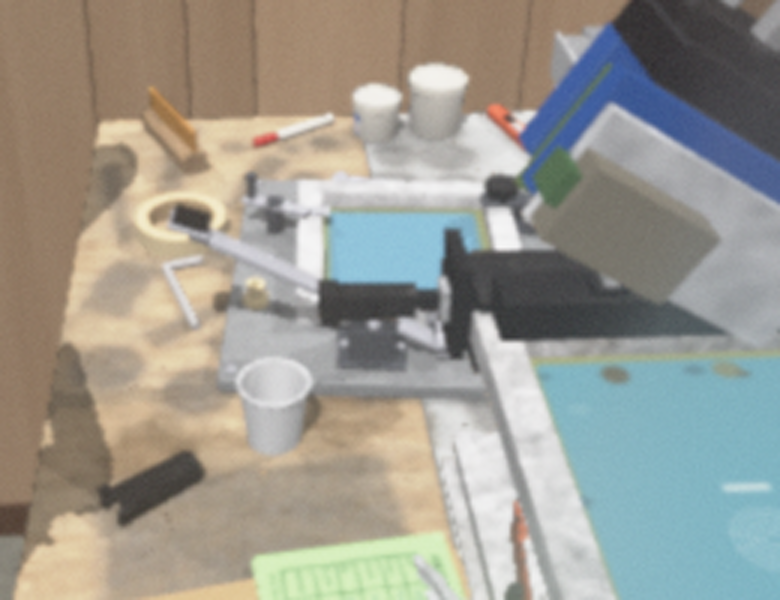

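```bash
cat > b.py <<'E'
from h import *
np.set_printoptions(precision=1,suppress=True)
C={n:cap(n) for n in("top","side")}
f=lambda u,v:(180+(u+.5)/3-.5,110+(v+.5)/3-.5); g=lambda u,v:(220+(u+.5)/3-.5,120+(v+.5)/3-.5)
D=[((-200,210),None)]
P=[((-200,165),(132,341),18),((-200,-210),(522,380),18),((150,-210),(552,32),18),
((-137,126),(182,278),44),((105,126),(206,42),44),((105,-126),(461,54),44)]
L=[];W=[]
for l,uv,z in P: L.append(l);W.append(onz(C["top"],f(*uv),z)[:2])
L=np.array(L,float);W=np.array(W);l=L-L.mean(0);w=W-W.mean(0)
th=np.arctan2((l[:,0]*w[:,1]-l[:,1]*w[:,0]).sum(),(l*w).sum());R=np.array([[np.cos(th),-np.sin(th)],[np.sin(th),np.cos(th)]])
t=W.mean(0)-R@L.mean(0);print(th,t,(W-(L@R.T+t)))
print("dist W",np.linalg.norm(W[0]-W[1]),np.linalg.norm(W[2]-W[1]),np.linalg.norm(W[3]-W[4]))
for n,uv,z in [("tongue tip",(260,250),54),("thumb head",(239,331),85),("pad",(478,394),164),("padFrontL",(460,413),170),("spacer",(398,338),24)]:
    p=onz(C["top"],f(*uv),z);print(n,p,R.T@(p[:2]-t))
for n,l,z in [("pivot",(-161,50),54),("pad",(-222,-160),164),("lever",(-55,-160),64)]:
    p=R@np.array(l)+t;p=np.r_[p,z];print(n,p,proj(C["top"],p),proj(C["side"],p))
# fine corner of button in the top
im=C["top"]["pixels"][185:245,225:290,::-1];cv2.imwrite("pics/btn.png",cv2.resize(im,None,fx=9,fy=9,interpolation=2))
o=r.outline_of("hold_button","top")
if o:
    v,u=np.nonzero(o[0]["region"]);print("btn",o[0]["p"],o[0]["rect"],len(u))
    q=np.array([onz(C["top"],(a,b),54)[:2] for a,b in zip(u,v)]);print(cv2.minAreaRect(q.astype(np.float32)), (q-t)@R@np.eye(2)[:, :].mean(0) if 0 else ((q-t)@R).min(0),((q-t)@R).max(0))
for k in("print_board","lever_pad"):
    print(k,[(x["p"],x["rect"]) for x in r.search_frame(k,"side")])
E
python3 b.py
```

```text
-0.09218587373849631 [674.  107.8] [[ 5.2 -1. ]
 [ 1.5  4.7]
 [-2.6 -0.4]
 [ 2.  -7. ]
 [-8.1 -0.5]
 [ 2.1  4. ]]
dist W 369.68038994327435 346.45524277292577 231.39071153442276
tongue tip [575.5 165.6  54. ] [-103.4   48.4]
thumb head [497.  178.5  85. ] [-182.7   54.1]
pad [436.8 -27.4 164. ] [-223.8 -156.5]
padFrontL [421.5 -12.4 170. ] [-240.4 -143. ]
spacer [496.4  38.3  24. ] [-170.4  -85.6]
pivot [518.3 172.4  54. ] [263.4 213.5] [310.  187.7]
pad [438.2 -31.1 164. ] [340.5 240.4] [283.1 192.4]
lever [604.5 -46.4  64. ] [342.7 181.8] [343.8 223.8]
btn 0.59 [263.1, 212.2, 12.7, 26.9] 133
((523.6738891601562, 173.0623779296875), (17.345691680908203, 73.53564453125), 64.48067474365234) [-191.1   35.2] [-122.    68.6]
print_board [(0.97, [348.2, 215.2, 112.2, 80.0])]
lever_pad []
```

View pics/btn.png

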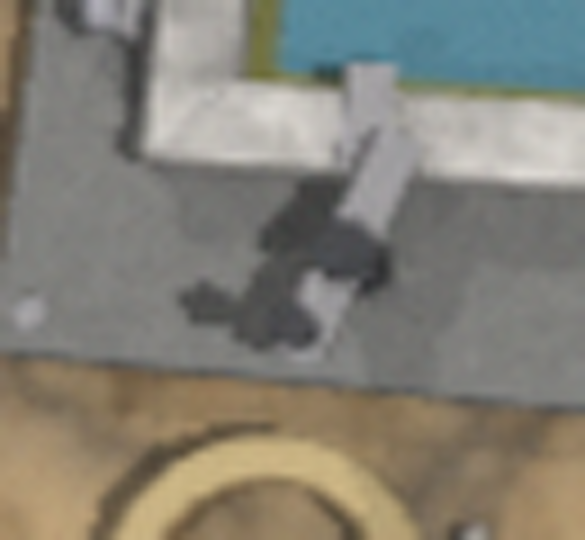

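```bash
cat >> h.py <<'E'
from scipy.spatial.transform import Rotation as Ro
TH=-0.092; B=np.array([[np.cos(TH),-np.sin(TH),0],[np.sin(TH),np.cos(TH),0],[0,0,1.]])
def quat(y,z):
    z=np.array(z,float);z/=np.linalg.norm(z);y=np.array(y,float);y-=z*(y@z);y/=np.linalg.norm(y)
    return Ro.from_matrix(np.c_[np.cross(y,z),y,z]).as_quat(scalar_first=True)
def tip(p,q):  # TCP for the fingertip at p
    return np.array(p)-r.tip_extent*Ro.from_quat(q,scalar_first=True).apply([0,0,1])
PIV=np.array([521.5,176,0])
def push(a,d=19.5,z=60,rad=29):  # hold_button angle a -> tcp,quat
    ph=np.pi-a; t=np.array([np.sin(ph),-np.cos(ph),0])
    p=PIV+B@(rad*np.array([np.cos(ph),np.sin(ph),0])-d*t)+[0,0,z]; q=quat(-(B@t),[0,0,-1]); return tip(p,q),q
E
cat > c.py <<'E'
from h import *
np.set_printoptions(precision=2,suppress=True)
A=[push(a) for a in np.r_[-0.35,np.arange(-.2,1.5,.15)]]
print(A[0],A[-1],[r.inverse_kinematics(*x) is not None for x in A])
r.grip(0)
q=quat([0.3,-1,0],[0,0,-1])
r.move_pose([260,-280,320],q); r.move_pose([380,0,320],quat([0,-1,0],[0,0,-1]))
p,q=push(-.35,z=130); r.move_pose(p,q)
print(r.move_l(A[0][0],rate=120,stop_force=8),r.get_obs()["tool_pos"],r.get_obs()["time"])
for p,q in A[1:]:
    s=r.move_l(p,q,rate=50,stop_force=6)
    print(s,r.get_obs()["tool_pos"],r.get_obs()["ft_force"])
    if s:break
print(r.get_obs()["time"])
c=cap("top");im=c["pixels"][170:260,220:350,::-1];cv2.imwrite("pics/c1.png",cv2.resize(im,None,fx=6,fy=6,interpolation=2))
E
python3 c.py
```

```text
(array([498.44, 149.75, 157.2 ]), array([0.  , 0.99, 0.13, 0.  ])) (array([501.17, 204.43, 157.2 ]), array([ 0.  ,  0.72, -0.7 ,  0.  ])) [True, True, True, True, True, True, True, False, False, False, False, False, False]
False [498.92 149.5  158.28] 6.8167
False [495.37 153.61 158.46] [-0.7   0.17 -0.34]
False [492.01 157.73 157.67] [-0.49 -0.4   0.05]
False [489.51 162.29 157.32] [ 1.1  -0.47 -0.45]
False [487.77 167.19 157.22] [ 0.2  -0.02  0.11]
False [486.83 172.28 157.17] [-0.34  0.51  0.07]
False [486.61 177.52 157.14] [-0.37 -0.39 -1.09]Traceback (most recent call last):
  File "c.py", line 11, in <module>
    s=r.move_l(p,q,rate=50,stop_force=6)
rig.Unreachable: the arm cannot follow that straight line within its joint ranges
```

```bash
cat > c2.py <<'E'
from h import *
np.set_printoptions(precision=2,suppress=True)
F=Ro.from_euler("z",np.pi)
fl=lambda pq:(pq[0],(Ro.from_quat(pq[1],scalar_first=True)*F).as_quat(scalar_first=True))
print("q6",r.get_obs()["joint_positions"])
A=[fl(push(a)) for a in np.r_[np.arange(.6,1.5,.12)]]
b=fl(push(.45,d=34))
ik=[r.inverse_kinematics(*x) for x in [b]+A];print([None if k is None else k for k in ik])
if any(k is None for k in ik): raise SystemExit
r.move_l(b[0],rate=60); r.move_pose(*b)
for p,q in A:
    s=r.move_l(p,q,rate=50,stop_force=6)
    print(s,r.get_obs()["tool_pos"],r.get_obs()["ft_force"])
    if s:break
print(r.get_obs()["time"])
c=cap("top");im=c["pixels"][170:260,220:350,::-1];cv2.imwrite("pics/c1.png",cv2.resize(im,None,fx=6,fy=6,interpolation=2))
E
python3 c2.py
```

```text
q6 [ 0.24  0.09  1.66 -0.    1.39  2.45]
[array([ 0.21,  0.07,  1.69, -0.  ,  1.39, -0.82]), array([ 0.24,  0.09,  1.66, -0.  ,  1.39, -0.63]), array([ 0.25,  0.1 ,  1.65, -0.  ,  1.39, -0.51]), array([ 0.26,  0.1 ,  1.65, -0.  ,  1.39, -0.38]), array([ 0.26,  0.11,  1.64, -0.  ,  1.39, -0.25]), array([ 0.27,  0.12,  1.63, -0.  ,  1.39, -0.13]), array([ 0.28,  0.12,  1.62, -0.  ,  1.39, -0.  ]), array([ 0.28,  0.13,  1.61, -0.  ,  1.39,  0.12]), array([ 0.28,  0.14,  1.6 , -0.  ,  1.4 ,  0.24])]
False [486.69 179.49 157.14] [-0.1  -0.08 -0.07]
False [487.26 183.42 157.13] [ 0.68 -0.69 -0.2 ]
False [488.42 187.47 157.09] [-1.22  0.45  0.17]
False [490.1  191.41 157.09] [-0.77  0.25 -0.52]
False [492.22 195.05 157.14] [0.07 0.45 0.44]
False [494.78 198.45 157.16] [-0.77 -0.06  0.01]
False [497.69 201.51 157.22] [-0.51  1.08 -1.21]
False [500.94 204.18 157.25] [-1.26 -0.05  0.14]
14.1917
```

```bash
cat >> h.py <<'E'
PIN=np.array([604.5,-46.5,64.])
def pad(down,lift=0,off=0):  # tool square on the pad when pressed `down` mm
    s=(100-down)/194.; a=np.arcsin(s); a0=np.arcsin(100/194.)
    sl=np.radians(18)-(a0-a)          # slope up towards robot
    n=B@np.array([np.sin(sl),0,np.cos(sl)]); p=PIN+B@np.array([-194*np.cos(a)+off,0,194*np.sin(a)])
    q=quat(-(B@np.array([0,1,0])),-n); return tip(p+n*lift,q),q
E
cat > d.py <<'E'
from h import *
np.set_printoptions(precision=2,suppress=True)
p=r.get_obs()["tool_pos"]; p=np.array(p)+B@np.array([-18,0,0]); r.move_l(p,rate=80); r.move_l(p+[0,0,180],rate=200)
r.move_pose(*pad(0,lift=60))
c=cap("top");s=cap("side")
im=np.hstack([c["pixels"][170:260,220:350,::-1],s["pixels"][150:240,240:370,::-1]]);cv2.imwrite("pics/d1.png",cv2.resize(im,None,fx=3,fy=5,interpolation=2))
u=r.mark_of("button_thumb","top");v=r.mark_of("button_thumb","side");w=r.mark_of("button_pivot","top")
print(u,v,w)
for l,C,z in((u,c,67),(v,s,67),(w,c,54)):
    if l:print(onz(C,l[0]["xy"],z),B.T@(onz(C,l[0]["xy"],z)-PIV))
for k,C in(("top",c),("side",s)):
    m=r.mark_of("lever_pad",k);print(k,m and (m[0],onz(C,m[0]["xy"],164)))
print(r.get_obs()["time"],[r.inverse_kinematics(*pad(d)) is not None for d in(0,30,60,90,110)],pad(0),pad(100))
E
python3 d.py
```

```text
[{'xy': [253.5, 213.7], 'p': 0.68}] [{'xy': [310.8, 174.1], 'p': 0.49}] [{'xy': [260.6, 213.1], 'p': 0.73}]
[516.2  197.48  67.  ] [-7.25 20.9  67.  ]
[523.92 240.51  67.  ] [-3.52 64.46 67.  ]
[519.41 180.22  54.  ] [-2.47  4.01 54.  ]
top ({'xy': [339.7, 239.9], 'p': 0.42}, array([439.42, -29.12, 164.  ]))
side ({'xy': [285.5, 192.1], 'p': 0.92}, array([444.56, -29.71, 164.  ]))
17.1417 [True, True, True, True, True] (array([468.87, -33.99, 256.44]), array([-0.01,  0.99, -0.05, -0.16])) (array([389.5 , -26.66, 158.7 ]), array([ 0.01,  0.99, -0.05,  0.11]))
```

View pics/d1.png

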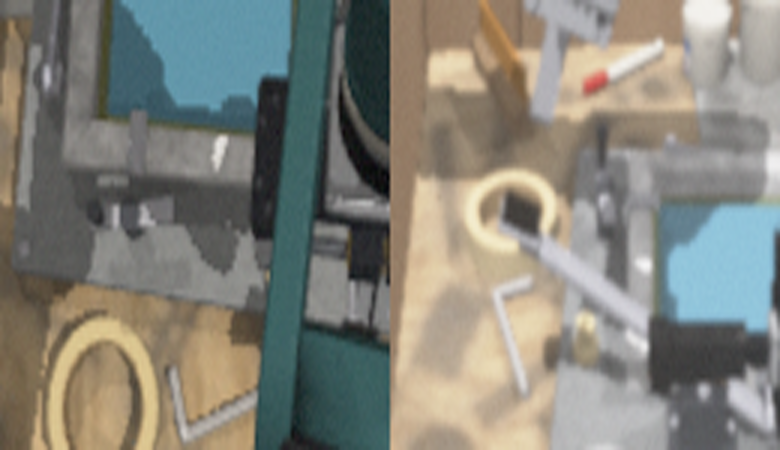

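Run:
```python
from h import *
c=cap("top")
im=c["pixels"][195:230,235:300,::-1];cv2.imwrite("pics/e1.png",cv2.resize(im,None,fx=12,fy=12,interpolation=2))
for k in("hold_button","button_thumb"):
    o=r.outline_of(k,"top")
    for x in o[:1]:
        v,u=np.nonzero(x["region"]);q=np.array([onz(c,(a,b),54)[:2] for a,b in zip(u,v)])
        d=np.linalg.eigh(np.cov(q.T))[1][:,1]; print(k,x["p"],x["rect"],cv2.minAreaRect(q.astype(np.float32)),np.degrees(np.arctan2(*d[::-1]))-np.degrees(TH))
```

```text
hold_button 0.46 [263.1, 212.7, 24.7, 7.5] ((521.1764526367188, 173.49093627929688), (14.901631355285645, 71.73870086669922), 4.224710464477539) 98.59960560115738
button_thumb 0.65 [263.6, 211.6, 27.7, 7.9] ((522.4512939453125, 175.0748291015625), (74.39139556884766, 16.628002166748047), 89.77587127685547) 96.87005206147212
```

View pics/e1.png

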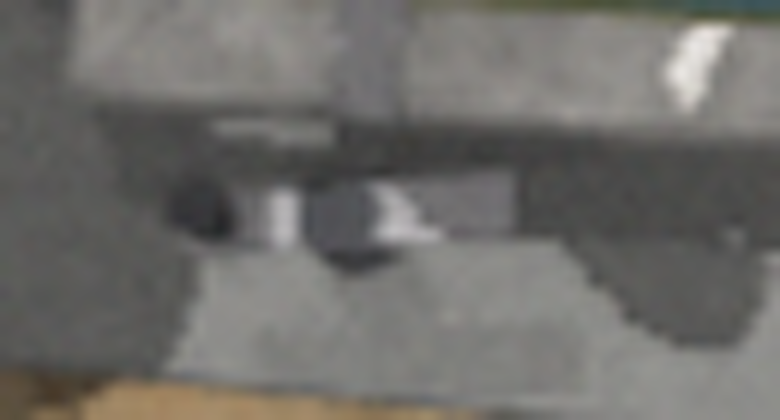

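```bash
cat > f.py <<'E'
from h import *
np.set_printoptions(precision=1,suppress=True)
O=2
r.move_l(pad(0,8,O)[0],pad(0,8,O)[1],rate=120)
f0=np.array(r.get_obs()["ft_force"])
s=r.move_l(pad(6,0,O)[0],rate=25,stop_force=2.5)
ob=r.get_obs();print("contact",s,ob["tool_pos"],"nominal",pad(0,0,O)[0],ob["ft_force"]-f0)
for d in np.arange(10,101,15):
    s=r.move_l(*pad(d,0,O),rate=50,stop_force=20);ob=r.get_obs()
    print(d,s,ob["tool_pos"],ob["ft_force"]-f0,ob["time"])
    if s: break
c=cap("top");s=cap("side")
im=np.hstack([c["pixels"][130:250,220:350,::-1],s["pixels"][140:260,260:390,::-1]]);cv2.imwrite("pics/f1.png",cv2.resize(im,None,fx=3,fy=3,interpolation=2))
for k in("leg_foot","screen_front","lever"):
    m=[r.mark_of(k,n) for n in("top","side")];print(k,[x[:1] for x in m], tri(c,m[0][0]["xy"],s,m[1][0]["xy"]) if all(m) else "")
E
python3 f.py
```

```text
contact True [466.9 -33.9 255.2] nominal [470.9 -34.2 256.4] [1.1 1.4 5.5]
10 False [459.2 -33.2 249.7] [-1.8  1.2  8.2] 18.7
25 False [443.9 -31.7 236.3] [-2.3  1.3  8.7] 19.25
40 False [430.6 -30.5 222.3] [-2.7  1.9  8.2] 19.7917
55 False [418.6 -29.3 207.5] [-3.5  1.2  8.1] 20.3167
70 False [407.9 -28.3 191.8] [-3.2  1.1  7.6] 20.8417
85 False [398.7 -27.5 175.7] [-2.7  1.5  6.2] 21.3583
100 False [390.8 -26.7 159.2] [-3.8  1.1  5.6] 21.875
leg_foot [[{'xy': [236.3, 183.8], 'p': 0.59}], []] 
screen_front [[{'xy': [279.7, 191.3], 'p': 0.76}], [{'xy': [321.9, 168.9], 'p': 0.83}]] (array([557.2, 118.5, 152.9]), np.float64(8.75191499347215))
lever [[{'xy': [342.6, 185.7], 'p': 0.83}], [{'xy': [309.5, 171.4], 'p': 0.69}]] (array([533.8, -34.5, 233.9]), np.float64(49.60594089867112))
```

View pics/f1.png

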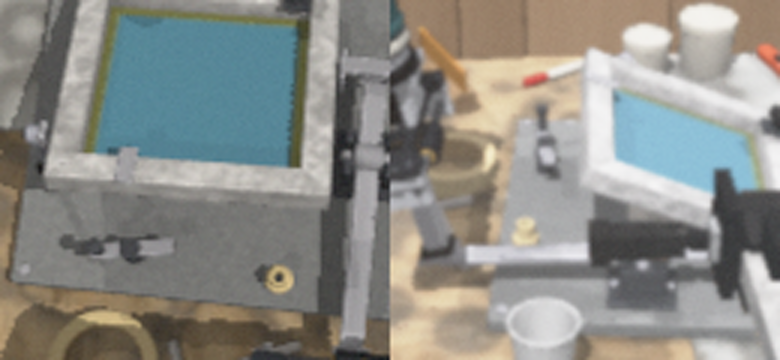

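```bash
cat > g.py <<'E'
from h import *
np.set_printoptions(precision=1,suppress=True)
O=2
r.move_l(*pad(106,0,O),rate=30,stop_force=20); r.hold(.3)
c=cap("top");l=r.mark_of("leg_foot","top");print(l, l and onz(c,l[0]["xy"],30))
for d in np.arange(103,77,-3):
    r.move_l(*pad(d,0,O),rate=20);ob=r.get_obs();print(d,ob["ft_force"],ob["time"])
    if abs(ob["ft_force"][2])<1.5 and d<95: break
c=cap("top");s=cap("side")
im=np.hstack([c["pixels"][130:250,220:350,::-1],s["pixels"][140:260,260:390,::-1]]);cv2.imwrite("pics/g1.png",cv2.resize(im,None,fx=3,fy=3,interpolation=2))
for k in("leg_foot","screen_front"):
    m=[r.mark_of(k,n) for n in("top","side")];print(k,[x[:1] for x in m], tri(c,m[0][0]["xy"],s,m[1][0]["xy"]) if all(m) else "")
E
python3 g.py
```

```text
[{'xy': [236.3, 185.5], 'p': 0.46}, {'xy': [254.1, 249.7], 'p': 0.23}] [602.  254.9  30. ]
103 [-4.6 -0.2  5.5] 23.4
100 [-4.1  0.6  4.6] 23.7333
97 [-3.9 -0.7  6.6] 24.0667
94 [-2.1  0.3  5.2] 24.4
91 [-2.4  0.3  5.2] 24.7333
88 [-1.7 -0.5  2.6] 25.0667
85 [-0.7 -0.4  0. ] 25.4
leg_foot [[{'xy': [237.3, 186.6], 'p': 0.61}], []] 
screen_front [[{'xy': [277.6, 192.0], 'p': 0.79}], [{'xy': [323.7, 171.5], 'p': 0.68}]] (array([560.7, 125.3, 139.4]), np.float64(3.3461694625437164))
```

View pics/g1.png

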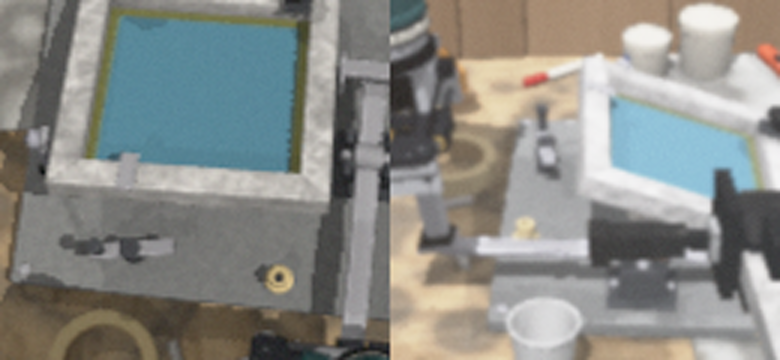

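The force on the pad has fallen to zero with the screen still up (front bar about row 190 in the top view), so the leg is carrying it. I'll back off slowly and check.

```bash
cat > k.py <<'E'
from h import *
np.set_printoptions(precision=1,suppress=True)
r.move_l(*pad(80,2,2),rate=15); p=np.array(r.get_obs()["tool_pos"])
print(r.get_obs()["ft_force"])
p=p+B@np.array([-10,0,40]); r.move_l(p,rate=40); r.move_l(p+[-20,0,100],rate=120); r.hold(1.5)
c=cap("top");s=cap("side")
im=np.hstack([c["pixels"][130:250,220:350,::-1],s["pixels"][140:260,260:390,::-1]]);cv2.imwrite("pics/k1.png",cv2.resize(im,None,fx=3,fy=3,interpolation=2))
for k in("screen_front","leg_foot","lever","lever_pad"):
    m=[r.mark_of(k,n) for n in("top","side")];print(k,[x[:1] for x in m], tri(c,m[0][0]["xy"],s,m[1][0]["xy"]) if all(m) else "")
print(r.get_obs()["tool_pos"],r.get_obs()["ft_force"],r.get_obs()["time"])
E
python3 k.py
```

```text
[-0.5  0.   0.1]
screen_front [[{'xy': [379.2, 218.2], 'p': 0.74}], [{'xy': [321.3, 171.5], 'p': 0.64}]] (array([ 507.9, -109.7,  265.4]), np.float64(54.60145448628072))
leg_foot [[{'xy': [236.8, 188.9], 'p': 0.54}], []] 
lever [[{'xy': [343.4, 181.7], 'p': 0.76}], [{'xy': [347.3, 222.7], 'p': 0.7}]] (array([609. , -48. ,  67.7]), np.float64(10.033244978309803))
lever_pad [[{'xy': [335.4, 252.5], 'p': 0.72}], [{'xy': [277.5, 217.4], 'p': 0.91}]] (array([414.7, -22.7,  76.3]), np.float64(7.351320813830523))
[372.2 -26.9 322.4] [-0.8  0.1 -0.5] 30.55
```

View pics/k1.png

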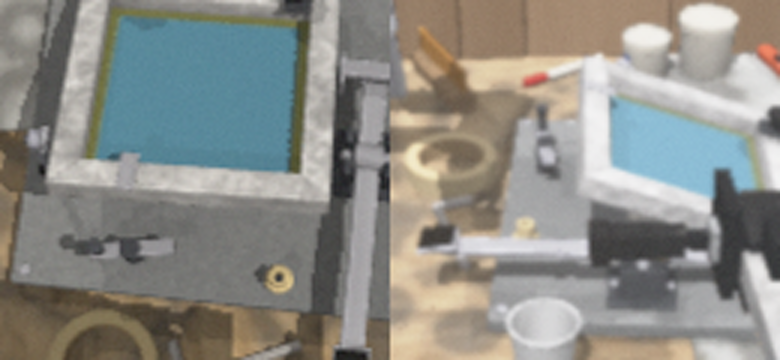

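The screen stands on its leg, unchanged from the last picture. The lever is at rest in its cradle with the pad about 76 mm high, the button is off the frame, and the arm is clear.

```bash
python3 -c "
from rig import r
print(r.sign_off())"
```

```text
the job is handed in; nothing more can be done
None
```

I handed the job in after about 31 s of the 54 s: by the last pictures the button is turned off the frame (about 1.43 rad), the screen stands on its kick leg, the lever rests in its cradle and the arm is clear; no verdict was returned.

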